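# Load the bonding press with a second slotted weight

## Robot

A 6-joint arm with a two-finger parallel gripper is mounted at the origin on the work surface. World frame = base frame: x ahead of the robot, y to its left, z up, the work surface at z = 0. Lengths are in m, angles in rad, forces in N, time in s.
With the tool pointing down it reaches from about 0.35 to 0.775 m from the base axis. Payload 5.5 kg.
Tool frame: the origin (TCP) lies on the centre line of the jaws, within the pads' length; the fingertips stand 11 mm ahead of it and the grasp point (between the pads) lies 8 mm behind it (env.nose_length is the distance from the TCP to the fingertips, in m); x points along the fingers, z is the direction in which the jaws open and shut, and the axes are right-handed (so a half turn about x gives the same grasp; the last joint's range is limited). The gripper opens to 85 mm and grips with 20 to 120 N. Pads are 22 mm wide; open, the fingers measure 114 mm over their backs; the gripper's body (76 mm by 85 mm) begins 54 mm behind the grasp point. The pads swing forward as they close: fully open they stand 13 mm farther back than shut.
Start: joints at [-0.14, 0.313, 0.046, 1.304, 0, 1.431], TCP at [0.575, -0, 0.242] pointing down, gripper open.
Joint ranges: [-2.76, 2.76], [-0.86, 1.69], [-1.03, 1.26], [-2.2, 2.34], [-1.47, 1.5], [-3.14, 3.14]. Speed limits (rad/s): [2.57, 2.57, 3.14, 3.14, 3.14, 3.14].

## Interface

Orientations are given as a unit quaternion [w, x, y, z].
In Python, from workcell import env gives the robot as it stands. The module is installed in compiled form; this text tells all that it offers.
- The arm moves only by the tool step_arm, never from a script. Its argument "moves" is a list that holds one entry, the list of rows, each a list of 7 numbers: the turn, a rotation vector about the tool's x, y, z in rad, then the shift along the tool's x, y, z in m, then the opening, from 0 (shut) to 1 (fully open). In form: [[[rx, ry, rz, tx, ty, tz, grip], ...]]. A call has 1 to 12 rows; each row is the pose to reach, as a shift and turn from the pose measured when the call began, along the tool's axes at that moment; what a row does not reach only later rows make up. A row lasts 1/10 s, in which the tool goes at most 50 mm and 8.59 degrees, less where a joint would pass 70% of its speed; a pose out of reach is approached as far as the arm can. A call with a gripper value outside its range is refused whole. The fingers move at their own pace and stop on an object; "force" is the grip in N (left out, the last holds). Time passes only in rows, so rows that repeat a pose let the fingers close. It gives the time, the measured TCP pose, the force and the opening at its end, in the units of the state.
- env.get_state(): the state, without advancing time (a new reading comes with each control period).
- env.read_camera(name): name is "scene" or "side" or "wrist"; returns (picture, depth): 384x512x3 uint8, red, green, blue; 384x512 float32, m along the optical axis (not along the pixel's ray), 0 where there is no reading.
- env.get_calibration(name): a dict with "mtx" (3x3 intrinsics, pixels), "camera_from_world" (4x4, takes a point from world to camera coordinates); the wrist camera has in their place "T_tool_cam" (4x4, takes a point from camera to tool coordinates, whose origin is the TCP and whose axes are the tool frame's). Camera axes: x right, y down, z forward; pixel columns grow to the right and rows downward; lengths in m; the calibration is good to about 2 mm. The wrist camera is an equidistant fisheye: a pixel r from the principal point sees the ray r / f radians off the axis. A picture is of the moment at which its call begins: read the wrist's pose just before it. get_calibration takes no time and is no camera call.
- env.hand_in(): hands the job in, once; it reports no verdict.
Trained networks look in the newest picture that a camera, given by its name, has taken for a name from the list of things; names that differ only in an ending like _2 or _b are one class to them, and where a whole thing is asked for, a point or a joint stands for the part that bears it (a point fixed in the world has none). Each returns a list of dicts, best first, with "confidence" (0 to 1); they miss things now and then, are a little off and sometimes report something else, mostly with a low value. They report only what shows in the picture. A call takes as long as a camera call. They do not tell look-alikes from the thing itself.
- env.boxes_of(camera, thing): "uv" ([column, row] in pixels, amid what is visible of it).
- env.silhouettes(camera, thing): "mask" (384x512 bool, what is visible of it) and "uv" ([column, row] in pixels, amid what is visible of it).
The state is a dict: "clock": time; "joint_pos": joint angles; "qvel": joint speeds; "tau": joint torques, N m; "tcp_pos": TCP position; "orientation": TCP orientation; "wrist_force": force on the tool from outside, world axes, zero at the start; "ft_torque": the same for the moment, N m; "finger_gap": finger opening in m.
Only numpy, scipy, OpenCV 4.12 (cv2) and the standard library are available. Lean on these libraries where they do the work, as an engineer would, in place of code of your own. Each camera call takes 0.05 s, during which the arm holds its last target.

## Task

The glued connector in the little bonding press needs more load. Take the larger of the two slotted weights lying on the bench and hang it on the press's weight hanger, sliding its slot around the stem from the side (under the stem's head) so that it rests flat on top of the weight already there and centred on the stem, with its slot facing the opposite way from the slot of that weight so that neither can slide off. Leave the smaller slotted weight where it lies and let go of everything.

Things in the scene. Friction and masses are not known exactly. Their poses are not given: they have to be found in the camera images.
- hanger: Small fixed bonding press with upright weight hanger. Origin on the bench under the stem's axis, z up. Base 110 x 90 mm; round tray 68 mm across, top at z = 60 mm; stem 8 mm thick; on it a round head 28 mm across, z = 108 to 115 mm, wider than any slot. One weight is on the tray (its top at 75 mm), so 33 mm are free below the head. Nothing else stands above the tray.
- hung_weight: Slotted weight already on the hanger's tray, loose, stem in its slot. Steel disc, 68 mm across, 15 mm thick, with two flats 60 mm apart (faces y = +-30 mm, the ones to grip). A radial slot 22 mm wide opens at the +x rim and ends 8 mm past the centre (x = -8 mm). Origin: centre of the underside; z up, x out through the slot's mouth. 0.2 to 0.4 kg.
- large_weight: Slotted weight to be hung, lying flat on the bench; same kind as the hung one. Steel disc, 68 mm across, 15 mm thick, with two flats 60 mm apart (faces y = +-30 mm, the ones to grip). A radial slot 22 mm wide opens at the +x rim and ends 8 mm past the centre (x = -8 mm). Origin: centre of the underside; z up, x out through the slot's mouth. 0.2 to 0.4 kg.
- small_weight: The smaller slotted weight, lying flat on the bench, to be left alone: steel, 15 mm thick, 46 mm in diameter with flats 40 mm apart, slot 14 mm wide. Origin: centre of the underside; x points out through the slot's mouth.
- large_slot (a point): The middle of the slot's mouth of the large weight: on its underside at its rim, 34 mm from its centre along its x.
There are look-alikes about, which are no part of the job. Leave any red or yellow look-alike of the hanger alone. Leave any brown look-alike of the large_weight alone.

How it is judged:
By the outcome, as a careful person would: the job done as asked, in the order asked, and still so for the second after the job is handed in, with the robot touching nothing.
It also fails if it takes over 45 s, if anything falls off the work surface, if the arm or the gripper's body presses on something with over 40 N, if the wrist force passes 120 N, or if a joint passes its speed limit or range.

## Working session

There is one attempt and no reset: what is moved stays moved. The work goes in short steps, Python scripts to look and compute and a tool call to move; the robot and the scene stay as the last step left them, time stands still between calls to the robot, and variables do not carry over. Pictures are saved under pics/ and viewed, and the job is handed in when it is done.

Besides the shell and the picture viewer there is one more tool, called after "Call:" in YAML: its name, and indented under it one key for each argument. step_arm: Moves the arm, as the interface text tells. Its arguments: {"type":"object","properties":{"moves":{"type":"array","items":{"type":"array","items":{"type":"array","items":{"type":"number"}}}},"force":{"type":"number"}},"required":["moves"]}

```bash
mkdir -p pics; cat > h.py <<'E'
import numpy as np,cv2
from workcell import env
def snap(c,n):
    p,d=env.read_camera(c); cv2.imwrite(f'pics/{n}.png',p[:,:,::-1]); np.savez(f'pics/{n}.npz',p=p,d=d); return p,d
def world(c,u,v,z):
    K=env.get_calibration(c);M=K['mtx'];T=np.linalg.inv(K['camera_from_world'])
    r=T[:3,:3]@np.linalg.solve(M,[u,v,1.]);o=T[:3,3]
    return o+r*(z-o[2])/r[2]
def cloud(c,d):
    K=env.get_calibration(c);M=K['mtx'];T=np.linalg.inv(K['camera_from_world'])
    v,u=np.mgrid[:d.shape[0],:d.shape[1]]
    P=np.stack([(u-M[0,2])/M[0,0]*d,(v-M[1,2])/M[1,1]*d,d],-1)
    return P@T[:3,:3].T+T[:3,3]
E
python3 - <<'E'
from h import *
print(env.get_state())
for c in ['scene','side']:
    snap(c,c+'0')
    K=env.get_calibration(c);print(c,np.linalg.inv(K['camera_from_world']).round(3).tolist(),K['mtx'].tolist())
    for t in ['hanger','hung_weight','large_weight','small_weight','large_slot']:
        print(c,t,[(np.round(r['uv']).tolist(),round(r['confidence'],2)) for r in env.boxes_of(c,t)])
snap('wrist','wrist0')
K=env.get_calibration('wrist');print(K)
E
```

```text
{'clock': 0.0, 'joint_pos': array([-1.39563174e-01,  3.13978368e-01,  4.49710469e-02,  1.30360173e+00,
        4.28872700e-05,  1.43121983e+00]), 'qvel': array([ 0.00031764,  0.00050005,  0.00052616,  0.00027202, -0.000595  ,
        0.00047247]), 'tau': array([-2.90074182e-03, -4.80629075e+01,  2.98531097e+01,  1.95313990e-02,
       -3.83516899e-04, -4.27451073e-05]), 'tcp_pos': array([5.74505847e-01, 9.34879184e-05, 2.41418148e-01]), 'orientation': array([7.06473937e-01, 9.94767553e-05, 7.07739044e-01, 1.08873151e-04]), 'wrist_force': array([-0.51448325,  1.55968231,  0.06464986]), 'ft_torque': array([-0.02453457, -0.01472564,  0.02429849]), 'finger_gap': 0.08557250843702227}
scene [[-0.156, 0.759, -0.632, 1.352], [0.988, 0.12, -0.101, 0.125], [-0.001, -0.64, -0.769, 1.066], [0.0, 0.0, 0.0, 1.0]] [[478.9022464576172, 0.0, 252.37421069756374], [0.0, 478.9022464576172, 192.96879483313742], [0.0, 0.0, 1.0]]
scene hanger [([243.0, 210.0], 0.8), ([164.0, 264.0], 0.8), ([170.0, 136.0], 0.61)]
scene hung_weight [([246.0, 192.0], 0.64)]
scene large_weight [([362.0, 218.0], 0.75), ([328.0,
[... 505 characters left out ...]
0.67)]
side large_weight [([218.0, 181.0], 0.59), ([230.0, 164.0], 0.47)]
side small_weight [([291.0, 299.0], 0.58)]
side large_slot [([219.0, 182.0], 0.69), ([227.0, 161.0], 0.45)]
{'mtx': array([[297.31863964,   0.        , 255.8745441 ],
       [  0.        , 297.31863964, 195.55092921],
       [  0.        ,   0.        ,   1.        ]]), 'T_tool_cam': array([[-6.89520549e-04, -3.02615470e-01,  9.53112481e-01,
        -1.31745573e-01],
       [ 9.05189418e-05, -9.53112723e-01, -3.02615482e-01,
         7.84745686e-02],
       [ 9.99999758e-01, -1.22384860e-04,  6.84583240e-04,
        -7.59559755e-04],
       [ 0.00000000e+00,  0.00000000e+00,  0.00000000e+00,
         1.00000000e+00]])}
```

View pics/scene0.png

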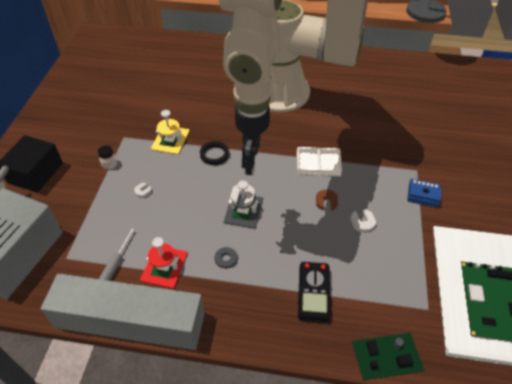

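View pics/side0.png

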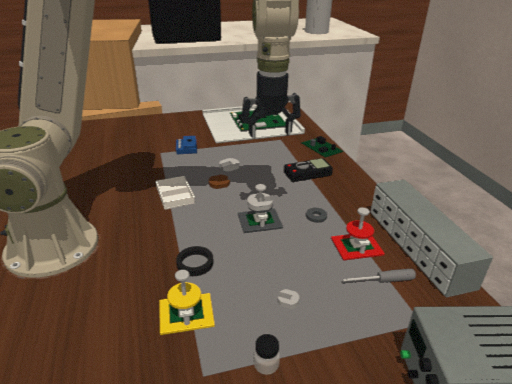

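View pics/wrist0.png

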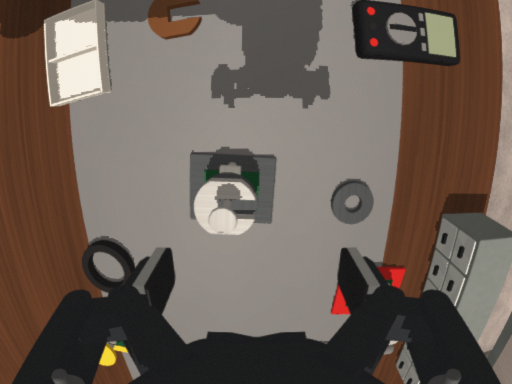

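```bash
python3 - <<'E'
from h import *
p=np.load('pics/scene0.npz');im=p['p'][:,:,::-1];P=cloud('scene',p['d'])
def crop(u,v,w): return cv2.resize(im[v-w:v+w,u-w:u+w],(390,390),interpolation=cv2.INTER_CUBIC)
cv2.imwrite('pics/crop0.png',np.hstack([crop(365,218,26),crop(243,200,32)]))
for n,uv in dict(large=(365,218),brown=(327,199),hang=(243,200)).items():
    print(n,P[uv[1]-4:uv[1]+5:4,uv[0]-8:uv[0]+9:4].round(3).tolist())
q=np.load('pics/side0.npz');s=q['p'][:,:,::-1]
def c2(u,v,w): return cv2.resize(s[v-w:v+w,u-w:u+w],(390,390),interpolation=cv2.INTER_CUBIC)
cv2.imwrite('pics/crop1.png',np.hstack([c2(230,164,20),c2(260,205,30)]))
E
```

```text
large [[[0.516, 0.284, 0.012], [0.504, 0.297, -0.0], [0.509, 0.307, 0.007], [0.512, 0.317, 0.014], [0.501, 0.33, 0.001]], [[0.533, 0.284, 0.016], [0.52, 0.297, 0.001], [0.516, 0.308, -0.002], [0.528, 0.316, 0.016], [0.525, 0.327, 0.015]], [[0.549, 0.284, 0.019], [0.546, 0.295, 0.017], [0.544, 0.305, 0.017], [0.541, 0.316, 0.015], [0.538, 0.327, 0.014]]]
brown [[[0.465, 0.176, 0.013], [0.468, 0.187, 0.018], [0.465, 0.198, 0.017], [0.463, 0.209, 0.017], [0.463, 0.22, 0.019]], [[0.484, 0.177, 0.018], [0.465, 0.189, -0.003], [0.466, 0.2, 0.0], [0.476, 0.21, 0.014], [0.478, 0.221, 0.02]], [[0.496, 0.178, 0.015], [0.491, 0.189, 0.011], [0.481, 0.201, 0.001], [0.494, 0.211, 0.019], [0.491, 0.222, 0.018]]]
hang [[[0.553, -0.05, 0.072], [0.543, -0.041, 0.061], [0.546, -0.029, 0.067], [0.551, -0.017, 0.075], [0.552, -0.006, 0.078]], [[0.569, -0.047, 0.074], [0.555, -0.039, 0.059], [0.556, -0.028, 0.062], [0.564, -0.015, 0.075], [0.562, -0.005, 0.074]], [[0.57, -0.047, 0.059], [0.57, -0.036, 0.061], [0.57, -0.025, 0.063], [0.569, -0.014, 0.064], [0.564, -0.004, 0.059]]]
```

View pics/crop0.png

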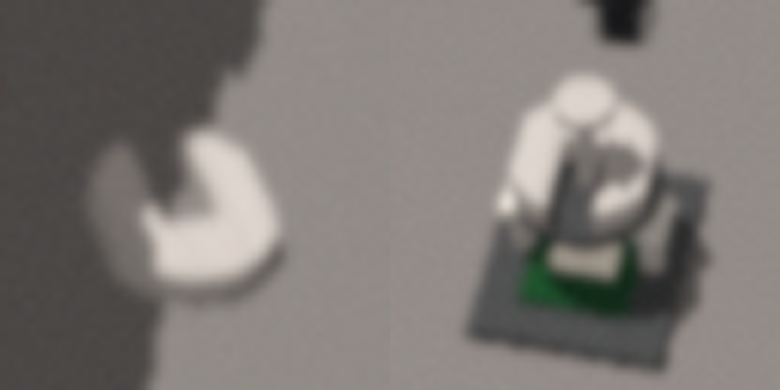

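View pics/crop1.png

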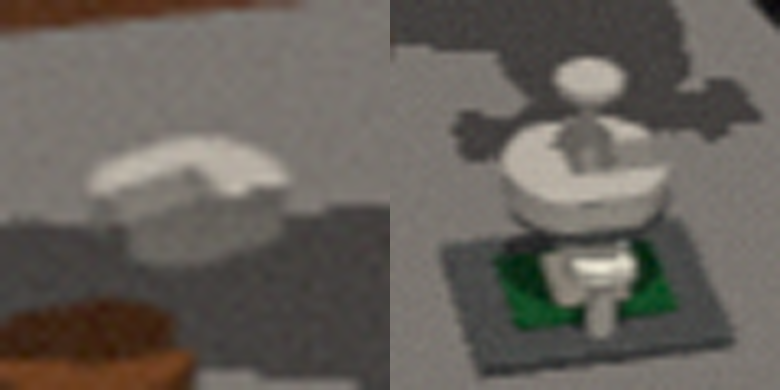

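```bash
cat >> h.py <<'E'
from scipy.spatial.transform import Rotation as R
def wcloud(d,st):
    K=env.get_calibration('wrist');M=K['mtx'];T=K['T_tool_cam']
    v,u=np.mgrid[:d.shape[0],:d.shape[1]]
    x=(u-M[0,2]);y=(v-M[1,2]);r=np.hypot(x,y)+1e-9;th=r/M[0,0]
    t=np.tan(np.minimum(th,1.5))
    P=np.stack([x/r*t*d,y/r*t*d,d],-1)@T[:3,:3].T+T[:3,3]
    q=st['orientation'];Rm=R.from_quat([q[1],q[2],q[3],q[0]]).as_matrix()
    return P@Rm.T+st['tcp_pos']
def grid(P,z0,z1,cx,cy,w=.06,res=.001):
    m=(P[...,2]>z0)&(P[...,2]<z1)&(abs(P[...,0]-cx)<w)&(abs(P[...,1]-cy)<w)
    return P[m]
from scipy.optimize import minimize
def shape(res=.001,rad=.034,fl=.03,sw=.011,se=-.008):
    def f(x,y): return (np.hypot(x,y)<rad)&(abs(y)<fl)&~((x>se)&(abs(y)<sw))
    return f
def fit(pts,outs,c0,yaw0,f=shape()):
    # pts: xy on the top face; outs: xy seen near but below the top; maximise agreement
    best=None
    def cost(p):
        c,s=np.cos(p[2]),np.sin(p[2])
        def loc(q): d=q-p[:2]; return f(c*d[:,0]+s*d[:,1],-s*d[:,0]+c*d[:,1])
        return (~loc(pts)).sum()+(loc(outs).sum() if len(outs) else 0)
    for a in np.arange(-3.14,3.14,.2) if yaw0 is None else [yaw0]:
        r=minimize(cost,[*c0,a],method='Nelder-Mead',options=dict(initial_simplex=np.array([[*c0,a],[c0[0]+.01,c0[1],a],[c0[0],c0[1]+.01,a],[*c0,a+.3]])))
        if best is None or r.fun<best.fun: best=r
    return best.x,best.fun,len(pts),len(outs)
E
python3 - <<'E'
from h import *
for cam in ['scene','side']:
    P=cloud(cam,np.load(f'pics/{cam}0.npz')['d'])
    for n,c,z in [('large',(.53,.305),.015),('hung',(.555,-.027),.075)]:
        g=grid(P,-.01,.2,*c,w=.055); top=g[abs(g[:,2]-z)<.005][:,:2]
        low=g[(g[:,2]<z-.008)]
        print(cam,n,top.mean(0),np.median(top,0),top.min(0),top.max(0),fit(top,low[:,:2],top.mean(0),None))
    g=grid(P,.1,.125,.555,-.027,w=.05);print('head',len(g),g.mean(0),g.min(0),g.max(0))
st=env.get_state();P=wcloud(np.load('pics/wrist0.npz')['d'],st)
g=grid(P,-.01,.2,.555,-.027);top=g[abs(g[:,2]-.075)<.005][:,:2];low=g[(g[:,2]<.065)]
print('wrist hung',top.mean(0),fit(top,low[:,:2],top.mean(0),None))
g=grid(P,.1,.125,.555,-.027,w=.05);print('head',len(g),g.mean(0),g.min(0),g.max(0))
g=grid(P,-.02,.02,.555,-.027,w=.1);print(np.median(g[:,2]))
E
```

```text
scene large [0.5360431  0.30204791] [0.53818675 0.30551268] [0.4958922  0.26749942] [0.56896835 0.3324227 ] (array([ 0.52863575,  0.30114002, -2.75914925]), np.float64(58.0), 308, 933)
scene hung [ 0.54316892 -0.0300757 ] [ 0.54262876 -0.02306339] [ 0.50957641 -0.06151571] [ 0.5741063  -0.00150597] (array([ 0.52264501, -0.03161378, -0.00951886]), np.float64(152.0), 248, 1226)
head 76 [ 0.54498634 -0.0297862   0.11508031] [ 0.52721615 -0.04257645  0.10742053] [ 0.55947196 -0.01754769  0.11918242]
side large [0.53285775 0.297589  ] [0.53307313 0.30134694] [0.4978612  0.26557676] [0.56389698 0.33458352] (array([0.53111917, 0.30343227, 3.51134225]), np.float64(48.0), 143, 326)
side hung [ 0.5371248  -0.03654683] [ 0.53445476 -0.03835417] [ 0.50768376 -0.06447502] [ 5.73305601e-01 -2.71611893e-04] (array([ 0.54855236,  0.00963396, -3.00320198]), np.float64(220.0), 243, 956)
head 65 [ 0.54271331 -0.03368364  0.11294057] [ 0.53073763 -0.04610878  0.10047352] [ 0.55605982 -0.01865423  0.1167447 ]
wrist hung [ 0.53710692 -0.02448436] (array([ 0.54035997, -0.03139359, -0.01340482]), np.float64(306.0), 1742, 5822)
head 622 [ 0.54285077 -0.02819976  0.11493234] [ 0.52965437 -0.04289192  0.11003503] [ 0.55574304 -0.01530731  0.11718239]
0.000927572327544729
```

```bash
cat >> h.py <<'E'
def planefit(P,o,z,c0,w=.06,yaw0=None,tol=.005,f=shape()):
    # P world cloud, o camera centre: cross every ray with plane z; top / below / occluded
    ok=np.isfinite(P).all(-1)&(abs(P[...,2]-o[2])>1e-3)
    P=P[ok]
    d=P-o; X=o+d*((z-o[2])/d[:,2])[:,None]
    n=(abs(X[:,0]-c0[0])<w)&(abs(X[:,1]-c0[1])<w)
    X=X[n];Z=P[n][:,2]
    return fit(X[abs(Z-z)<=tol][:,:2],X[Z<z-tol][:,:2],c0,yaw0,f)
def camo(c,st=None):
    if c!='wrist': return np.linalg.inv(env.get_calibration(c)['camera_from_world'])[:3,3]
    q=st['orientation'];Rm=R.from_quat([q[1],q[2],q[3],q[0]]).as_matrix()
    return st['tcp_pos']+Rm@env.get_calibration('wrist')['T_tool_cam'][:3,3]
E
python3 - <<'E'
from h import *
for cam in ['scene','side']:
    P=cloud(cam,np.load(f'pics/{cam}0.npz')['d']);o=camo(cam)
    print(cam,'large',planefit(P,o,.015,(.529,.302)))
    print(cam,'hung',planefit(P,o,.075,(.543,-.03)))
st=env.get_state();P=wcloud(np.load('pics/wrist0.npz')['d'],st)
print('wrist hung',planefit(P,camo('wrist',st),.075,(.543,-.03)))
E
```

```text
scene large (array([ 0.53093162,  0.30014081, -2.73659332]), np.float64(40.0), 308, 1223)
scene hung (array([ 0.54215267, -0.03109736, -0.01354023]), np.float64(30.0), 248, 1185)
side large (array([ 0.53102249,  0.29768128, -2.901995  ]), np.float64(33.0), 143, 443)
side hung (array([ 0.54030537, -0.03592814, -0.17661314]), np.float64(56.0), 243, 781)
wrist hung (array([ 0.54093556, -0.03042137, -0.00983166]), np.float64(122.0), 1742, 9039)
```

Call:
step_arm:
  moves:
    - [[-0.98,0,0,0.02,0.15,-0.022,1],[-0.98,0,0,0.02,0.15,-0.022,1],[-0.98,0,0,0.02,0.15,-0.022,1],[-1.97,0,0,0.04,0.299,-0.0435,1],[-1.97,0,0,0.04,0.299,-0.0435,1],[-1.97,0,0,0.04,0.299,-0.0435,1],[-1.97,0,0,0.04,0.299,-0.0435,1],[-1.97,0,0,0.04,0.299,-0.0435,1],[-1.97,0,0,0.04,0.299,-0.0435,1],[-1.97,0,0,0.04,0.299,-0.0435,1],[-1.97,0,0,0.04,0.299,-0.0435,1],[-1.97,0,0,0.04,0.299,-0.0435,1]]

```text
clock: 1.85
tcp_pos: [0.5315, 0.2991, 0.2023]
orientation: [-0.438, 0.555, -0.438, -0.555]
wrist_force: [-0.3, 0.3, 0.3]
finger_gap: 0.0854
```

```bash
cat >> h.py <<'E'
def toolR(st):
    q=st['orientation'];return R.from_quat([q[1],q[2],q[3],q[0]]).as_matrix()
E
python3 - <<'E'
from h import *
st=env.get_state();p,d=snap('wrist','wrist1')
P=wcloud(d,st);Rm=toolR(st);print(Rm.round(3).tolist(),'yaw',np.arctan2(Rm[1,2],Rm[0,2]),st['joint_pos'])
for z in (.015,):print(planefit(P,camo('wrist',st),z,(.531,.299)))
g=grid(P,-.02,.03,.531,.299,.08);print(np.histogram(g[:,2],20))
print([(r['uv'],r['confidence']) for t in('large_weight','large_slot') for r in env.boxes_of('wrist',t)])
E
```

```text
[[0.0, -0.972, -0.233], [-0.0, -0.233, 0.972], [-1.0, -0.0, -0.0]] yaw 1.8063468241480014 [ 3.81029341e-01  3.94152829e-01  6.46080541e-02  1.24113550e+00
 -8.20961952e-05  1.45478835e-01]
(array([ 0.52999469,  0.30112097, -2.79062214]), np.float64(48.0), 2032, 9130)
(array([  81, 1816, 7282, 5579,  858,   32,   13,   14,   14,   15,   17,
         14,   13,   18,   18,  134,  919, 1066,  241,    7]), array([-2.04952160e-03, -1.04431768e-03, -3.91137732e-05,  9.66090138e-04,
        1.97129405e-03,  2.97649796e-03,  3.98170187e-03,  4.98690578e-03,
        5.99210969e-03,  6.99731360e-03,  8.00251751e-03,  9.00772143e-03,
        1.00129253e-02,  1.10181292e-02,  1.20233332e-02,  1.30285371e-02,
        1.40337410e-02,  1.50389449e-02,  1.60441488e-02,  1.70493527e-02,
        1.80545566e-02]))
[([179.7, 96.0], 0.96), ([258.5, 180.0], 0.7), ([258.1, 179.8], 0.82), ([181.3, 95.0], 0.63)]
```

View pics/wrist1.png

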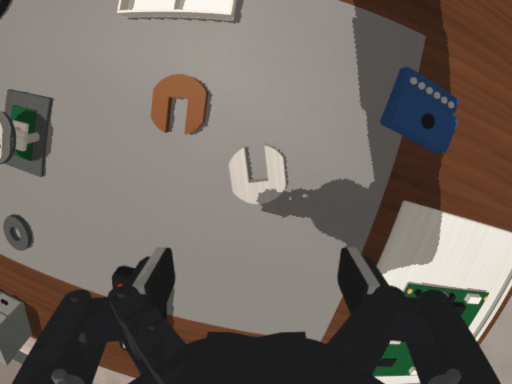

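Call:
step_arm:
  moves:
    - [[-0.116,0,0,0.1,0.001,0.002,1],[-0.116,0,0,0.1,0.001,0.002,0.75],[-0.116,0,0,0.1,0.001,0.002,0.75],[-0.116,0,0,0.1,0.001,0.002,0.75],[-0.116,0,0,0.1,0.001,0.002,0.75],[-0.116,0,0,0.1,0.001,0.002,0.75]]

```text
clock: 2.6
tcp_pos: [0.5323, 0.3016, 0.1055]
orientation: [-0.409, 0.579, -0.406, -0.577]
wrist_force: [-0.5, -0.4, -0.7]
finger_gap: 0.0639
```

```bash
python3 - <<'E'
from h import *
st=env.get_state();p,d=snap('wrist','wrist2')
Rm=toolR(st);print('yaw',np.arctan2(Rm[1,2],Rm[0,2]),st['tcp_pos'],st['finger_gap'],env.nose_length)
P=wcloud(d,st);print(planefit(P,camo('wrist',st),.015,(.530,.301)))
def tips(d,st):
    P=wcloud(d,st);L=(P-st['tcp_pos'])@toolR(st)
    for s in(-1,1):
        m=(abs(L[...,1])<.02)&(s*L[...,2]>.02)&(s*L[...,2]<.065)&(L[...,0]>-.06)&(L[...,0]<.04)&(d>0)
        q=L[m];print(s,len(q),np.percentile(q[:,0],[50,95,99,100]) if len(q) else '',q[q[:,0]>np.percentile(q[:,0],90)].mean(0) if len(q) else '')
tips(np.load('pics/wrist1.npz')['d'],st);tips(d,st)
E
```

```text
yaw 1.9120703177510596 [0.53233006 0.30155579 0.10553382] 0.06387987458299595 0.011
(array([ 0.52974275,  0.30119483, -2.7888947 ]), np.float64(125.0), 3865, 16949)
-1 4681 [-0.04894753 -0.01039653 -0.00494351 -0.002003  ] [-0.01000281  0.00382412 -0.04331982]
1 4406 [-0.04767996 -0.01023521 -0.0049188  -0.00183999] [-0.00966405  0.00372099  0.04569134]
-1 5626 [-0.04736241 -0.00619244  0.00072516  0.00563742] [-0.00567444  0.00488097 -0.03361547]
1 5570 [-0.04723932 -0.0058988   0.00088154  0.00493658] [-0.00554101  0.00482735  0.03605475]
```

View pics/wrist2.png

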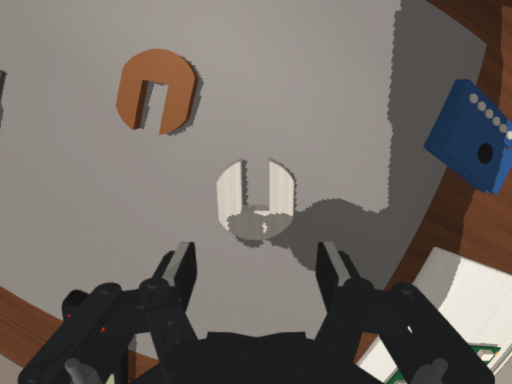

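Call:
step_arm:
  moves:
    - [[-0.011,0,0,0.03,0.0026,0,0.82],[-0.011,0,0,0.06,0.0026,0,0.82],[-0.011,0,0,0.075,0.0026,0,0.82],[-0.011,0,0,0.086,0.0026,0,0.82],[-0.011,0,0,0.093,0.0026,0,0.82],[-0.011,0,0,0.093,0.0026,0,0.82]]

```text
clock: 3.25
tcp_pos: [0.5302, 0.3008, 0.0122]
orientation: [-0.406, 0.581, -0.403, -0.579]
wrist_force: [1.2, 0.4, -0.1]
finger_gap: 0.0699
```

```bash
python3 - <<'E'
from h import *
st=env.get_state();p,d=snap('wrist','wrist3')
print(st['tcp_pos'],st['wrist_force'],st['finger_gap'])
L=(wcloud(d,st)-st['tcp_pos'])@toolR(st)
m=(abs(L[...,1])<.02)&(abs(L[...,2])>.03)&(abs(L[...,2])<.04)
E
```

```text
[0.53023912 0.30081358 0.01224658] [ 1.15871572  0.42243993 -0.07897868] 0.06990340000601214
```

View pics/wrist3.png

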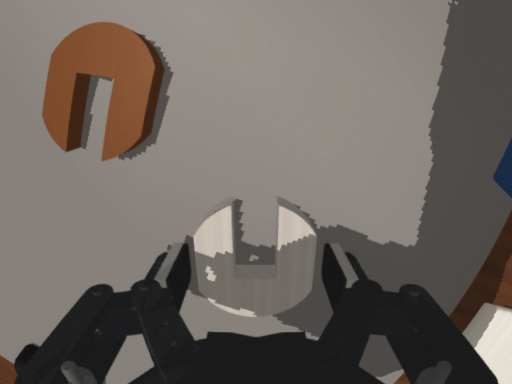

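Call:
step_arm:
  moves:
    - [[0,0,0,0.0025,0,0,0.8],[0,0,0,0.0025,0,0,0.6],[0,0,0,0.0025,0,0,0.6],[0,0,0,0.0025,0,0,0.6],[0,0,0,0.0025,0,0,0.6],[0,0,0,0.0025,0,0,0.6]]
  force: 60

```text
clock: 3.9
tcp_pos: [0.5315, 0.3014, 0.0116]
orientation: [-0.407, 0.582, -0.402, -0.578]
wrist_force: [-0.7, 0.1, 6.3]
finger_gap: 0.0581
```

Call:
step_arm:
  moves:
    - [[0,0,0,0,0,0,0.4],[0,0,0,-0.001,0,0,0.4],[0,0,0,-0.03,0,0,0.4],[0,0,0,-0.07,0,0,0.4],[0,0,0,-0.115,0,0,0.4],[0,0,0,-0.15,0,0,0.4],[0,0,0,-0.15,0,0,0.4],[0,0,0,-0.15,0,0,0.4]]

```text
clock: 4.7
tcp_pos: [0.5306, 0.301, 0.1619]
orientation: [-0.407, 0.582, -0.402, -0.578]
wrist_force: [-0.8, 0.6, -2.4]
finger_gap: 0.0582
```

```bash
python3 - <<'E'
from h import *
st=env.get_state();p,d=snap('wrist','wrist4')
Rm=toolR(st);print(st['tcp_pos'],st['wrist_force'],st['ft_torque'],st['finger_gap'],Rm.round(3).tolist())
P=wcloud(d,st);L=(P-st['tcp_pos'])@Rm
m=(abs(L[...,1])<.04)&(abs(L[...,2])<.027)&(abs(L[...,0])<.03)
q=L[m];print(len(q),np.histogram(q[:,0],12))
A=np.c_[q[:,1:],np.ones(len(q))];k=q[:,0]<np.median(q[:,0])+.003
c=np.linalg.lstsq(A[k],q[k,0],rcond=None)[0];print('plane x=',c)
zt=st['tcp_pos'][2]-c[2];print('top z',zt)
print(planefit(P,camo('wrist',st),zt,st['tcp_pos'][:2],yaw0=-2.79))
E
```

```text
[0.53057001 0.30099802 0.1619288 ] [-0.83815029  0.63462093 -2.40539252] [-0.03048891  0.00056043  0.03133917] 0.05818428371326763 [[0.009, -0.939, -0.345], [0.003, -0.345, 0.939], [-1.0, -0.009, 0.0]]
8863 (array([1239, 5982,  477,  168,  158,  143,  124,  139,  128,  138,  130,
         37]), array([-0.00559764, -0.00408206, -0.00256649, -0.00105092,  0.00046466,
        0.00198023,  0.0034958 ,  0.00501137,  0.00652695,  0.00804252,
        0.00955809,  0.01107367,  0.01258924]))
plane x= [-0.00599898  0.00021269 -0.00346896]
top z 0.16539775770049808
(array([ 0.5282641 ,  0.30145414, -2.78896797]), np.float64(876.0), 9075, 28312)
```

View pics/wrist4.png

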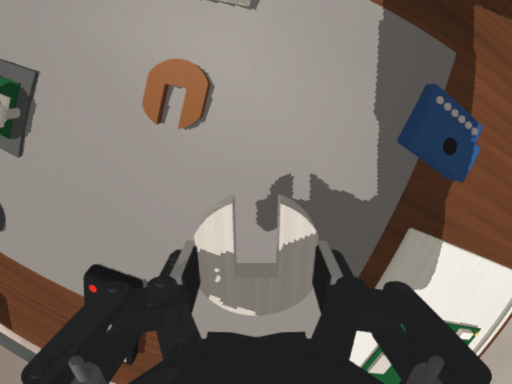

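Call:
step_arm:
  moves:
    - [[0.05,0,0,0,0.002,-0.03,0.4],[0.12,0,0,0,0.006,-0.075,0.4],[0.2,0,0,0,0.011,-0.12,0.4],[0.27,0,0,0,0.015,-0.165,0.4],[0.33,0,0,0,0.019,-0.21,0.4],[0.362,0,0,0,0.023,-0.255,0.4],[0.362,0,0,0,0.026,-0.295,0.4],[0.362,0,0,0,0.029,-0.325,0.4],[0.362,0,0,0,0.03,-0.342,0.4],[0.362,0,0,0,0.03,-0.342,0.4],[0.362,0,0,0,0.03,-0.342,0.4],[0.362,0,0,0,0.03,-0.342,0.4]]

```text
clock: 5.95
tcp_pos: [0.6187, -0.0292, 0.1594]
orientation: [0.504, -0.498, 0.5, 0.498]
wrist_force: [-0.3, -0.5, -2.0]
finger_gap: 0.0581
```

```bash
cat > m.py <<'E'
from h import *
import sys
n=sys.argv[1]
st=env.get_state();p,d=snap('wrist',n)
Rm=toolR(st);t=st['tcp_pos'];print(t,st['wrist_force'],st['finger_gap'],'yaw',np.arctan2(Rm[1,2],Rm[0,2]),Rm[:,0].round(4))
P=wcloud(d,st)
zt=t[2]+.0034
print('held',planefit(P,camo('wrist',st),zt,t[:2],w=.045,yaw0=3.13,tol=.004))
print('hung',planefit(P,camo('wrist',st),.075,(.543,-.03),yaw0=-.01,w=.045))
g=grid(P,.11,.122,.543,-.03,w=.025);print('head',len(g),g.mean(0),(g.min(0)+g.max(0))/2,g.max(0)-g.min(0))
E
python3 m.py wrist5
```

```text
[ 0.61867017 -0.02924898  0.15940455] [-0.33668527 -0.52637753 -2.03430084] 0.05813830037779718 yaw 1.5627224537477582 [ 0.0042  0.0032 -1.    ]
held (array([ 0.61631463, -0.02806732,  3.1364006 ]), np.float64(671.0), 8874, 14059)
hung (array([ 0.54096702, -0.03071788, -0.02806137]), np.float64(78.0), 4237, 9049)
head 1668 [ 0.54227382 -0.02919185  0.11505689] [ 0.54279224 -0.02941002  0.11507623] [0.02692193 0.0276925  0.00519095]
```

View pics/wrist5.png

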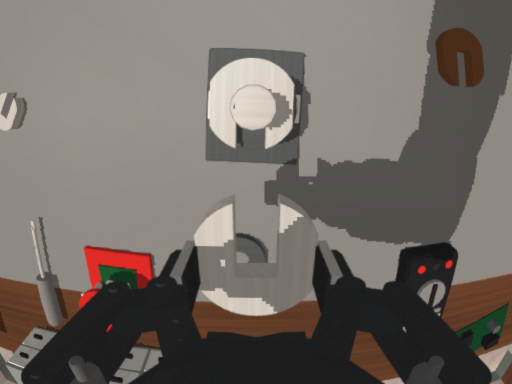

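Call:
step_arm:
  moves:
    - [[0.01,0,0,0.03,0,-0.001,0.4],[0.02,0,0,0.055,0,-0.001,0.4],[0.02,0,0,0.066,0,-0.001,0.4],[0.02,0,0,0.066,0,-0.001,0.4],[0.02,0,0,0.066,0,-0.001,0.4]]

```text
clock: 6.5
tcp_pos: [0.6196, -0.0295, 0.0945]
orientation: [0.509, -0.494, 0.505, 0.493]
wrist_force: [-0.3, 0.2, -2.5]
finger_gap: 0.0583
```

```bash
python3 m.py wrist6; python3 - <<'E'
from h import *
p,d=snap('side','side6');cv2.imwrite('pics/side6c.png',cv2.resize(p[150:260,200:340,::-1],None,fx=5,fy=5,interpolation=cv2.INTER_CUBIC))
E
```

```text
[ 0.61956604 -0.02948687  0.09453803] [-0.31395113  0.24167    -2.47005274] 0.05830709066107708 yaw 1.544067958480183 [ 0.0056  0.0028 -1.    ]
held (array([ 0.61717537, -0.02838988,  3.12489541]), np.float64(673.0), 8893, 14046)
hung (array([ 0.54069992, -0.03082095, -0.03674637]), np.float64(118.0), 7976, 17383)
head 4133 [ 0.54234437 -0.0292346   0.11503759] [ 0.54273918 -0.02936723  0.11480745] [0.02753329 0.0274423  0.00514136]
```

View pics/wrist6.png

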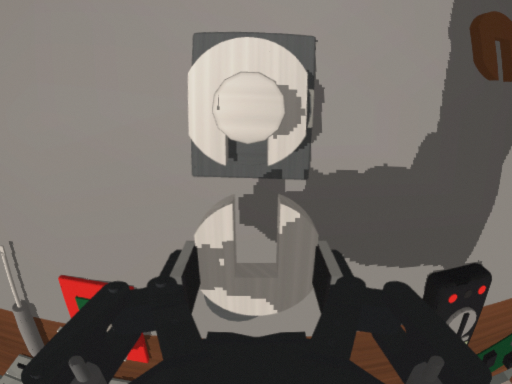

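View pics/side6c.png

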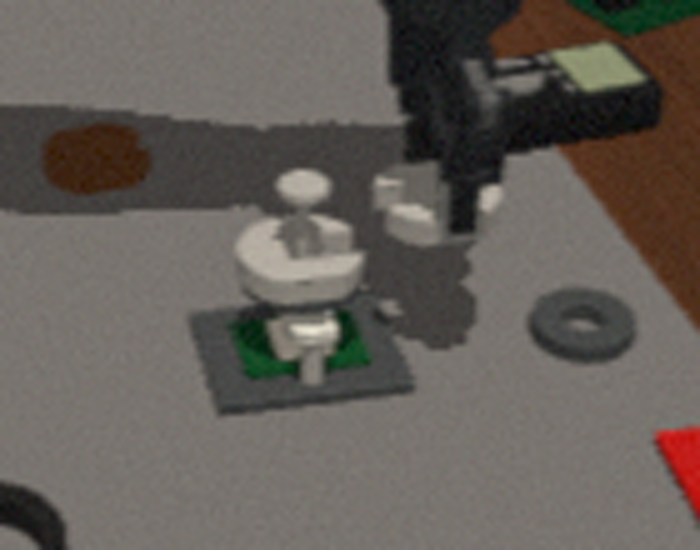

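Call:
step_arm:
  moves:
    - [[0,0,0,0,0.01,-0.003,0.4],[0,0,0,0,0.02,-0.003,0.4],[0,0,0,0,0.03,-0.003,0.4],[0,0,0,0,0.04,-0.003,0.4],[0,0,0,0,0.05,-0.003,0.4],[0,0,0,0,0.06,-0.003,0.4],[0,0,0,0,0.068,-0.003,0.4],[0,0,0,0,0.0745,-0.003,0.4],[0,0,0,0,0.0745,-0.003,0.4],[0,0,0,0,0.0745,-0.003,0.4]]

```text
clock: 7.6
tcp_pos: [0.546, -0.031, 0.095]
orientation: [0.509, -0.495, 0.504, 0.492]
wrist_force: [-0.7, 1.3, -2.0]
finger_gap: 0.0584
```

```bash
python3 m.py wrist7; python3 - <<'E'
from h import *
p,d=snap('side','side7');cv2.imwrite('pics/side7c.png',cv2.resize(p[150:260,200:340,::-1],None,fx=5,fy=5,interpolation=cv2.INTER_CUBIC))
E
```

```text
[ 0.54602723 -0.0309627   0.09496064] [-0.6604115   1.31558565 -1.95652495] 0.058442976212607564 yaw 1.5434879702121749 [ 0.0082  0.0023 -1.    ]
held (array([ 0.5440277 , -0.02988617,  3.11141428]), np.float64(536.0), 7279, 13002)
hung (array([ 0.53970453, -0.03104053, -0.03764332]), np.float64(253.0), 3022, 7435)
head 2609 [ 0.54015005 -0.02922252  0.11483122] [ 0.54173144 -0.02932507  0.11340504] [0.0277629  0.02728153 0.00676498]
```

View pics/wrist7.png

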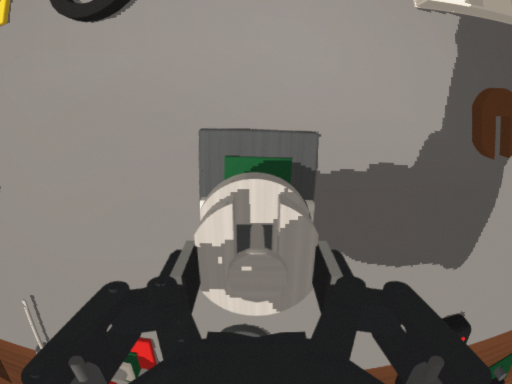

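View pics/side7c.png

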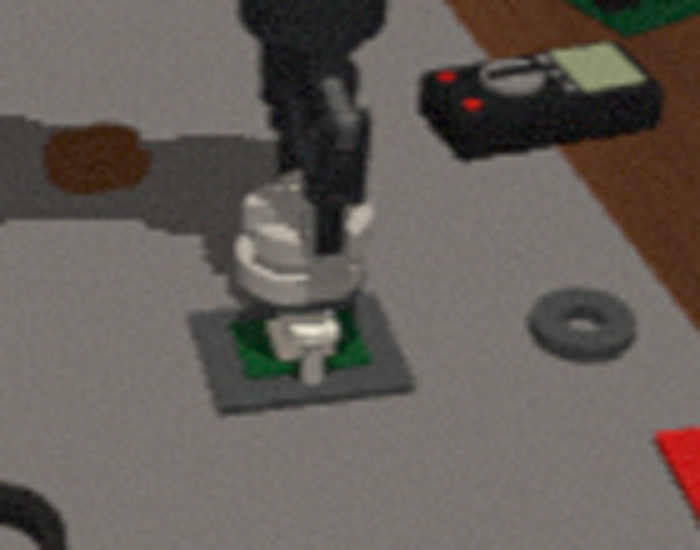

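Call:
step_arm:
  moves:
    - [[0,0,0,0.002,0.0017,0.0005,0.4],[0,0,0,0.004,0.0017,0.0005,0.4],[0,0,0,0.006,0.0017,0.0005,0.4],[0,0,0,0.007,0.0017,0.0005,0.4],[0,0,0,0.007,0.0017,0.0005,0.4]]

```text
clock: 8.2
tcp_pos: [0.5445, -0.0304, 0.0876]
orientation: [0.509, -0.494, 0.504, 0.492]
wrist_force: [0.0, 0.0, -3.5]
finger_gap: 0.058
```

```bash
python3 m.py wrist8
```

```text
[ 0.54452986 -0.03037329  0.08755969] [ 3.21481814e-02  3.08570464e-03 -3.46665716e+00] 0.05799677363212948 yaw 1.5436152391697142 [ 0.0077  0.0024 -1.    ]
held (array([ 0.54264883, -0.02928053,  3.11143051]), np.float64(634.0), 6691, 13392)
hung (array([ 0.53956475, -0.03105008, -0.02805941]), np.float64(296.0), 2996, 8152)
head 2779 [ 0.54000337 -0.02919147  0.11477803] [ 0.54192803 -0.0293123   0.11353282] [0.02757288 0.02692958 0.0070489 ]
```

Centred to within about 0.5 mm. Lower the last millimetre gently.

Call:
step_arm:
  moves:
    - [[0,0,0,0.0007,0,0,0.4],[0,0,0,0.0014,0,0,0.4],[0,0,0,0.0014,0,0,0.4]]

```text
clock: 8.55
tcp_pos: [0.5448, -0.0305, 0.0867]
orientation: [0.509, -0.495, 0.504, 0.492]
wrist_force: [-0.8, 0.4, -0.0]
finger_gap: 0.0582
```

Call:
step_arm:
  moves:
    - [[0,0,0,0,0,0,0.67],[0,0,0,0,0,0,0.69],[0,0,0,0,0,0,0.71],[0,0,0,0,0,0,0.75],[0,0,0,0,0,0,0.8],[0,0,0,0,0,0,0.85],[0,0,0,0,0,0,0.85]]

```text
clock: 9.25
tcp_pos: [0.5448, -0.0305, 0.0868]
orientation: [0.509, -0.495, 0.504, 0.492]
wrist_force: [-0.7, -0.2, 0.8]
finger_gap: 0.0724
```

```bash
python3 m.py wrist9
```

```text
[ 0.54484169 -0.03046682  0.08675277] [-0.66134761 -0.15799432  0.79624091] 0.07242352520935422 yaw 1.5435283415171603 [ 0.0086  0.0022 -1.    ]
held (array([ 0.5427939 , -0.0292875 ,  3.11251447]), np.float64(825.0), 6843, 15280)
hung (array([ 0.5396329 , -0.0311589 , -0.02215531]), np.float64(295.0), 3058, 9687)
head 2803 [ 0.53995828 -0.02920693  0.11479931] [ 0.54178475 -0.02916215  0.11350841] [0.02760185 0.02708086 0.00697143]
```

View pics/wrist9.png

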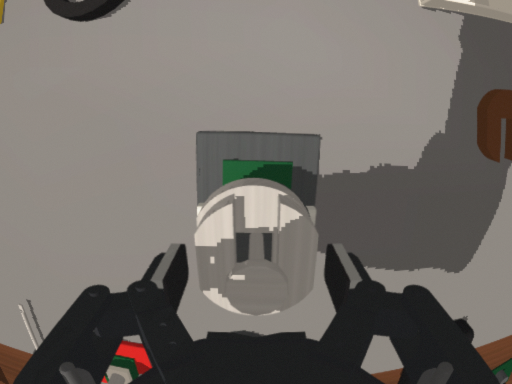

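Fingers are clear on both sides (gaps at (180,265) and (330,265)). Go straight up, opening fully, then back to look.

Call:
step_arm:
  moves:
    - [[0,0,0,-0.01,0,0,0.85],[0,0,0,-0.03,0,0,0.85],[0,0,0,-0.06,0,0,0.9],[0,0,0,-0.1,0,0,1],[0,0,0,-0.13,-0.04,0,1],[0,0,0,-0.13,-0.08,0,1],[0,0,0,-0.13,-0.08,0,1],[0,0,0,-0.13,-0.08,0,1]]

```text
clock: 10.1
tcp_pos: [0.6238, -0.0329, 0.217]
orientation: [0.509, -0.494, 0.504, 0.492]
wrist_force: [-0.1, 0.2, -0.9]
finger_gap: 0.0855
```

```bash
python3 - <<'E'
from h import *
st=env.get_state();p,d=snap('wrist','wrist10');P=wcloud(d,st);o=camo('wrist',st)
print(st['tcp_pos'],st['finger_gap'])
print('placed',planefit(P,o,.090,(.543,-.03),yaw0=3.11,w=.045))
g=grid(P,.11,.122,.543,-.03,w=.025);print('head',len(g),(g.min(0)+g.max(0))/2)
g=grid(P,.082,.1,.543,-.03,w=.045);c=np.linalg.lstsq(np.c_[g[:,:2]-[.543,-.03],np.ones(len(g))],g[:,2],rcond=None)[0];print('top plane',c,len(g))
ims=[]
for cam,(r0,r1,c0,c1) in dict(side=(160,250,200,320),scene=(160,250,185,305)).items():
    p,d=snap(cam,cam+'10');ims.append(cv2.resize(p[r0:r1,c0:c1,::-1],(400,300),interpolation=cv2.INTER_CUBIC))
    print(cam,planefit(cloud(cam,d),camo(cam),.09,(.543,-.03),yaw0=3.11,w=.045),planefit(cloud(cam,d),camo(cam),.015,(.47,-.21),w=.05,f=shape(rad=.023,fl=.02,sw=.007,se=-.006)))
cv2.imwrite('pics/fin.png',np.hstack(ims))
E
```

```text
[ 0.62380417 -0.03286791  0.2170023 ] 0.08546536858023741
placed (array([ 0.543322  , -0.02925011,  3.11511079]), np.float64(51.0), 3107, 6530)
head 957 [ 0.54247026 -0.02928049  0.11523584]
top plane [ 0.00421019 -0.00050738  0.09007887] 3120
side (array([ 0.54298918, -0.03551918,  3.02111786]), np.float64(54.0), 229, 315) (array([ 0.45666667, -0.13333333, -4.34      ]), np.float64(0.0), 0, 1204)
scene (array([ 0.5437137 , -0.029988  ,  3.12753067]), np.float64(32.0), 287, 470) (array([ 0.46471339, -0.22489856, -2.28091495]), np.float64(89.0), 0, 875)
```

View pics/fin.png

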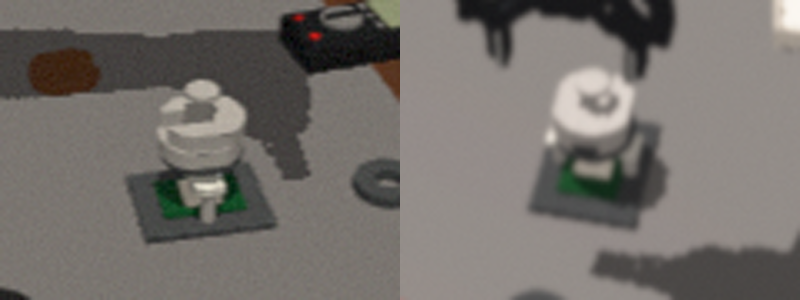

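View pics/wrist10.png

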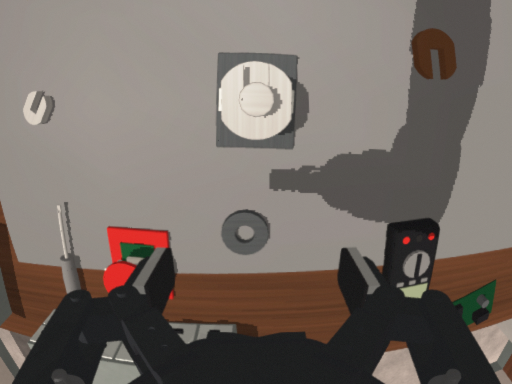

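```bash
python3 -c "
from workcell import env
print(env.hand_in(),env.get_state()['clock'])"
```

```text
the job is handed in; nothing more can be done
the job is handed in; nothing more can be done
```

The large steel weight is on the hanger of the grey press, and the job was handed in with about 10.3 s on the clock. I gripped the weight by its flats, slid its slot around the stem below the head, lowered it until it touched the weight already there, opened the fingers and backed away.

Last checks:
- **Flatness:** the top face measured z = 90 mm, with a fitted tilt under 0.3°.
- **Centring:** the wrist camera put the weight's centre about 1 mm from the head's axis, with a calibration good to about 2 mm. The scene camera agreed to about 1 mm, but the side camera put it about 6 mm off in y. Its earlier fit of the hung weight was off by about the same amount, so I treated that as bias.
- **Slot direction:** the slot is at yaw 3.115 rad against about -0.03 rad for the lower weight, so the two are opposite within about 1–2°.
- **Small weight:** the arm never went near it, and the last wrist picture shows it lying on the mat. My fit to measure its position failed because I centred it on a poor starting guess, so I have no number to confirm it did not move.

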